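# Clear the bottle slide and index the bottle carrier to its next stop

## Task

The wire basket has been left standing on the bottle slide, in the carrier's way: first hang it by its handle on the hook and let go. Then push the carrier with its two glass bottles along the rail into the next stop, the middle one, until it clicks home there, and not on past it. Both bottles must stay standing in the carrier, and everything else on the shelf stays where it is.

Things in the scene. Friction and masses are not known exactly. Their poses are not given: they have to be found in the camera images.
- rail: aluminium bottle slide fixed on the shelf: a rail 90 mm wide, 460 mm long, tops of its two guide bars 20 mm above the shelf. Origin on the shelf on its centre line (rail spans y -245 to +215 mm); its y axis is the direction of travel. Three detent stops at its y = -130 (first), -10 (middle) and +110 mm (last)
- stop1 (a point): top of the middle one of three small upright steel marker fins, 36 mm high, beside the rail on the robot's side (rail x -68 mm); each fin marks one stop: the carrier is in a stop when its steel pointer is level with the fin
- carrier (a joint): travel of the wooden bottle carrier along the rail in m: 0 = in the first stop (start), 0.120 = in the middle stop, 0.240 = last stop. A spring detent holds it at each stop: it takes about 7 to 10 N to push it out of or into one
- push_plate (a point): centre of the rear face of the carrier's upright push plate, 52 mm above the shelf (plate 80 mm wide, 6 mm thick, from 22 to 72 mm above the shelf, facing rail -y). The carrier is 190 mm long: from this face it reaches 190 mm forward (rail +y), block 80 mm wide; the nearer bottle's glass begins 63 mm ahead of this face
- pointer (a point): tip of the steel pointer on the robot-facing side of the carrier, 105 mm ahead of the push plate's rear face
- bottle_a: front glass baby bottle, 54 mm across, 122 mm high, neck 39 mm, empty, standing loose in a 14 mm deep round well of the carrier; origin under its centre (30 mm above the shelf)
- bottle_b: rear glass baby bottle, the same, 65 mm behind the front one
- basket: stainless wire basket 110 x 70 mm, 55 mm high, 0.16 kg, standing across the rail in front of the carrier. Origin under its centre, x along its 110 mm side. A rigid handle rises from the middles of its two short sides to a straight horizontal bar, 10 mm thick and 106 mm long, along the basket's x, its axis 140 mm above the basket's underside
- basket_bar (a point): middle of the basket's handle bar, on the bar's axis
- hook: fixed steel stand with one hook: foot 100 mm across, 12 mm high, post 16 mm across and 215 mm high, origin under the post. The hook (10 mm round rod) points along the stand's -x: it leaves the post at 200 mm height, dips to a trough 50 mm out and turns up to a tip 74 mm out, whose top is 216 mm high
- hook_trough (a point): upper side of the rod at the bottom of the hook's trough, 50 mm along the stand's -x from the post axis, 190 mm above the shelf; the handle bar lies here, square to the hook, when hung, its axis about 5 mm above this point
- warmer: grey plastic bottle warmer with a knob, fixed, 140 mm across, 120 mm high; origin under its centre
- funnel: bystander: stainless steel funnel standing mouth down, 90 mm across, 95 mm high; origin under its centre
- dispenser: bystander: clear plastic formula dispenser with white twist cap, 76 mm across, 134 mm high; origin under its centre
- teat_case: bystander: blue silicone teat case, 94 x 64 x 46 mm high; origin under its centre, x along its length
- cup: bystander: white ceramic cup without handle, 76 mm across, 80 mm high; origin under its centre
- soap: bystander: clear soap bottle with white cap, 58 mm across, 150 mm high; origin under its centre
- brush: bystander: bottle brush 200 mm long, 44 mm wide, 40 mm high, lying on the shelf along its x; origin under its middle

How it is judged:
By the outcome, as a careful person would: the job done as asked, in the order asked, and still so for the second after the job is handed in, with the robot touching nothing.
It also fails if it takes over 69 s, if anything falls off the work surface, if the arm or the gripper's body presses on something with over 40 N, if the wrist force passes 120 N, or if a joint passes its speed limit or range.

## Robot

A 7-joint arm with a two-finger parallel gripper is mounted at the origin on the work surface. World frame = base frame: x ahead of the robot, y to its left, z up, the work surface at z = 0. Lengths are in m, angles in rad, forces in N, time in s.
With the tool pointing down it reaches from about 0.425 to 0.825 m from the base axis. Payload 3.6 kg.
Tool frame: the origin (TCP) lies between the finger pads; the fingertips stand bot.tip_extent ahead of it and the grasp point (between the pads) lies 8 mm behind it (bot.tip_extent is the distance from the TCP to the fingertips, in m); z points along the fingers, x is the direction in which the jaws open and shut, and the axes are right-handed (so a half turn about z gives the same grasp; the last joint's range is limited). The gripper opens to 93 mm and grips with 3 to 60 N. Pads are 15 mm wide; open, the fingers measure 128 mm over their backs; the gripper's body (75 mm by 188 mm) begins 65 mm behind the grasp point.
Start: joints at [-1.262, 0.615, -0.013, 1.423, 0.008, 1.103, -0.04], TCP at [0.214, 0.614, 0.23] pointing down, gripper open.
Joint ranges: [-3.12, 3.12], [-0.3, 2.06], [-1.34, 1.32], [0.26, 2.42], [-1.36, 4.5], [0.01, 1.98], [-2.84, 2.84]. Speed limits (rad/s): [2.79, 2.79, 3.14, 3.14, 3.14, 3.14, 3.14].

## Interface

Orientations are given as a 3x3 rotation matrix whose columns are the frame's x, y, z axes.
In Python, from workcell import status, imaging, bot gives the robot as it stands.
- The arm moves only by the tool arm_command, never from a script. Its argument "targets" is text: rows parted by semicolons, each of 4 numbers parted by spaces: the shift along the tool's x, y, z in cm, then the turn about the tool's z in rad. In form: tx ty tz yaw; .... A call has 1 to 12 rows; each row is the pose to reach, as a shift and turn from the pose commanded when the call began, along the tool's axes at that moment; what a row does not reach only later rows make up. A row lasts 1/8 s, in which the tool goes at most 62.5 mm and 10.7 degrees, less where a joint would pass 70% of its speed; a pose out of reach is approached as far as the arm can. A call with a gripper value outside its range is refused whole. "hand" is the finger opening in cm, from 0 to 9.3, set as the call begins (left out, the last holds). The fingers move at their own pace and stop on an object; the grip force is fixed at half the most. Time passes only in rows, so rows that repeat a pose let the fingers close. It gives the time, the measured TCP pose, the force and the opening at its end, in the units of the state.
- status.observe(): the state, without advancing time (a new reading comes with each control period).
- imaging.camera(name): name is "scene" or "top"; returns a dict with "color" (384x512x3 uint8, red, green, blue), "vertical_fov" (degrees; the focal length in pixels is half the picture's height over the tangent of half this angle, whatever the lens; pixels are square), "cx", "cy" (the principal point, pixels), "k1" (the pictures are not rectified: a ray, as slopes to the right and down, at radius r is drawn at 1 + k1 r^2 times it, then the intrinsics apply), "R" (3x3) and "t" (3): a world point X has camera coordinates R X + t. Camera axes: x right, y down, z forward; pixel columns grow to the right and rows downward; lengths in m; the calibration is good to about 2 mm. A picture is of the moment at which its call begins. There is no depth.
- bot.hand_in(): hands the job in, once; it reports no verdict.
The state is a dict: "time_s": time; "joint_pos": joint angles; "joint_velocities": joint speeds; "effort": joint torques, N m; "tool_pos": TCP position; "ee_rot": TCP orientation; "contact_force": force on the tool from outside, world axes, zero at the start; "moment": the same for the moment, N m; "finger_gap": finger opening in m.
Only numpy, scipy, OpenCV 4.12 (cv2) and the standard library are available. Lean on these libraries where they do the work, as an engineer would, in place of code of your own. Each camera call takes 0.05 s, during which the arm holds its last target. There are 200 camera calls.

## Working session

There is one attempt and no reset: what is moved stays moved. The work goes in short steps, Python scripts to look and compute and a tool call to move; the robot and the scene stay as the last step left them, time stands still between calls to the robot, and variables do not carry over. Pictures are saved under pics/ and viewed, about 8 in all and at most 12, crops included, and the job is handed in when it is done.

Besides the shell and the picture viewer there is one more tool, called in YAML: its name, and indented under it one key for each argument. arm_command: Moves the arm, as the interface text tells. Its arguments: {"type":"object","properties":{"targets":{"type":"string"},"hand":{"type":"number"}},"required":["targets"]}

```bash
mkdir -p pics; cat > h.py <<'E'
import numpy as np, cv2
from workcell import status, imaging, bot
def cam(n): return imaging.camera(n)
def K(c):
    f=c["color"].shape[0]/2/np.tan(np.radians(c["vertical_fov"])/2)
    return np.array([[f,0,c["cx"]],[0,f,c["cy"]],[0,0,1]]),np.array([c["k1"],0,0,0,0.])
def ray(c,p):
    k,d=K(c); u=cv2.undistortPoints(np.array([[p]],float),k,d)[0,0]
    R=np.array(c["R"]); t=np.array(c["t"]); v=R.T@np.array([u[0],u[1],1]); return -R.T@t,v/np.linalg.norm(v)
def plane(c,p,z):
    o,v=ray(c,p); return o+v*(z-o[2])/v[2]
def proj(c,X):
    k,d=K(c); return cv2.projectPoints(np.array(X,float).reshape(-1,3),cv2.Rodrigues(np.array(c["R"],float))[0],np.array(c["t"],float),k,d)[0][:,0]
def tri(c1,p1,c2,p2):
    o1,v1=ray(c1,p1);o2,v2=ray(c2,p2)
    s=np.linalg.lstsq(np.c_[v1,-v2],o2-o1,rcond=None)[0]
    a=o1+s[0]*v1;b=o2+s[1]*v2; return (a+b)/2,np.linalg.norm(a-b)
def save(c,name,box=None,s=1.5):
    im=c["color"][:,:,::-1]
    if box: im=im[box[1]:box[3],box[0]:box[2]]
    cv2.imwrite("pics/"+name,cv2.resize(im,None,fx=s,fy=s,interpolation=cv2.INTER_CUBIC))
E
python3 - <<'E'
from h import *
import pickle
cs={n:cam(n) for n in("scene","top")}
pickle.dump(cs,open("c0.pkl","wb"))
for n,c in cs.items(): save(c,n+"0.png"); print(n,c["vertical_fov"],c["k1"],-np.array(c["R"]).T@c["t"])
s=status.observe(); print(s["tool_pos"],s["ee_rot"],s["contact_force"],s["finger_gap"],bot.tip_extent)
E
```

```text
scene 51.45287372945948 -0.06864383054342102 [ 1.36010635 -0.09649341  0.75222261]
top 54.60001702789593 -0.11486154735243219 [ 0.34245746 -0.07199046  1.07183493]
[0.21334349 0.61328897 0.22864048] [[ 3.28488125e-01  9.44507830e-01 -7.14362382e-04]
 [ 9.44505488e-01 -3.28488901e-01 -2.10336071e-03]
 [-2.22130077e-03  1.62098248e-05 -9.99997533e-01]] [ 0.2786558   0.31439608 -0.0097487 ] 0.09324153092409987 0.011
```

View pics/scene0.png

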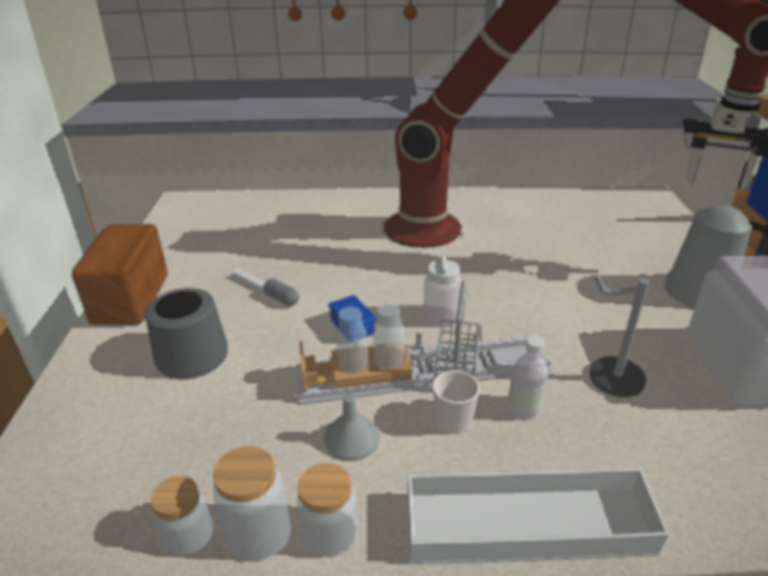

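View pics/top0.png

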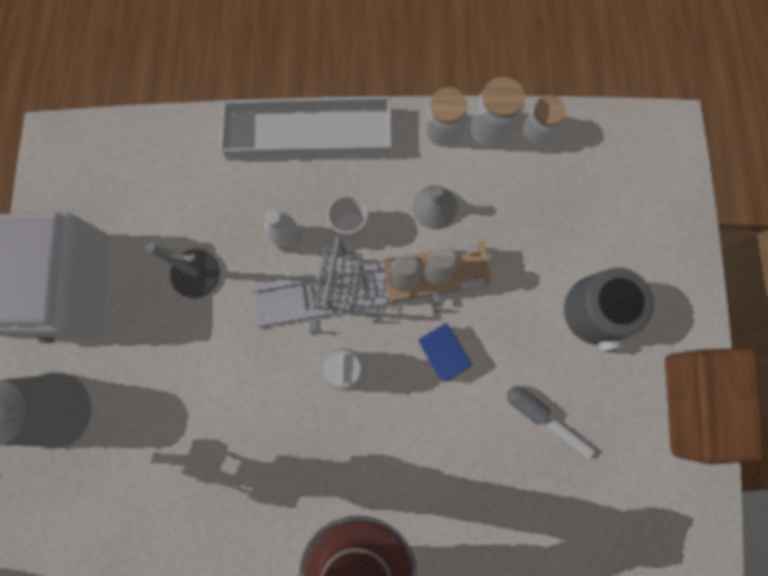

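The scene view shows the carrier (scaled about 300-410, 365) with two bottles, the basket at (455,340) on the rail, and the hook stand at (620,375). In the top view the carrier is at (435,275), the basket at (345,285) and the hook at (190,265).

```bash
python3 - <<'E'
from h import *
import pickle
cs=pickle.load(open("c0.pkl","rb"))
save(cs["top"],"topc.png",(90,130,340,270),3.2)
save(cs["scene"],"scenec.png",(190,170,440,290),3.2)
E
```

```text
(no output)
```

View pics/topc.png

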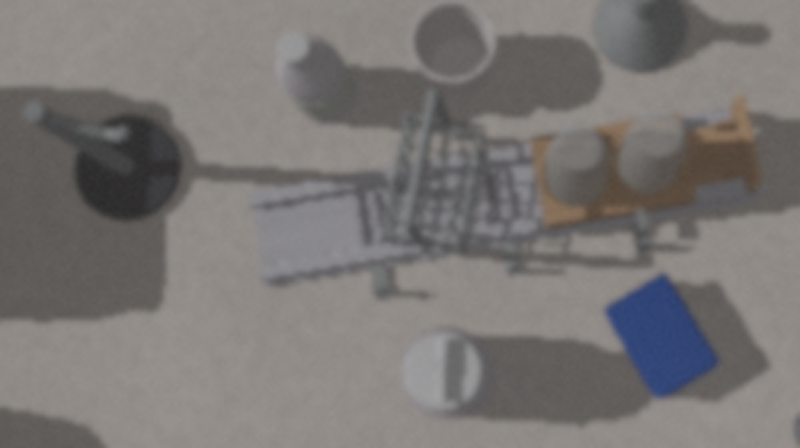

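View pics/scenec.png

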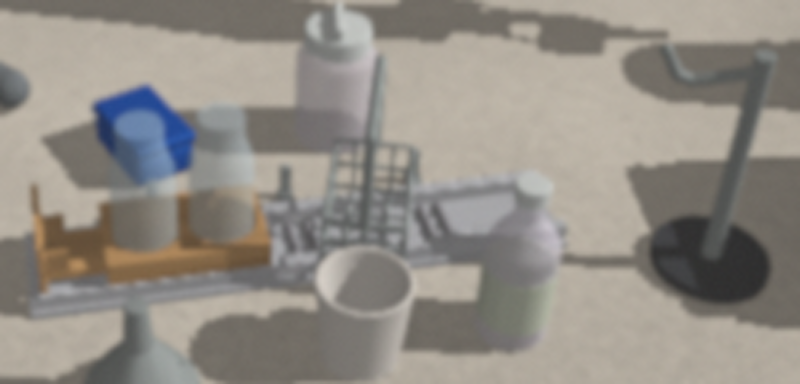

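The crops show the bar from (432,100) to (403,235) in the top crop. The hook post's foot is at (130,168), its top is near (32,112), and the hook tip is near (125,132). Next I turn these into positions.

```bash
python3 - <<'E'
from h import *
import pickle
cs=pickle.load(open("c0.pkl","rb")); T,S=cs["top"],cs["scene"]
t=lambda x,y:((x+.5)/3.2-.5+90,(y+.5)/3.2-.5+130)
s=lambda x,y:((x+.5)/3.2-.5+190,(y+.5)/3.2-.5+170)
r=lambda a:np.round(a,4)
print("foot T",r(plane(T,t(129,167),.012)),"S",r(plane(S,s(710,258),.012)))
print("posttop",[r(x) for x in tri(T,t(32,112),S,s(766,58))])
print("tip",[r(x) for x in tri(T,t(124,132),S,s(665,48))], "T@.21",r(plane(T,t(124,132),.211)),"S@.21",r(plane(S,s(665,47),.214)))
a,b=plane(T,t(432,100),.14),plane(T,t(402,236),.14);print("bar",r(a),r(b),np.linalg.norm(a-b),r((a+b)/2))
for z in(.14,):print("S bar far end",r(plane(S,s(380,60),z)))
print("rail L corners",r(plane(T,t(252,205),.02)),r(plane(T,t(267,282),.02)))
print("rail R S",r(plane(S,s(33,312),.02)))
print("plate top ends",r(plane(T,t(740,100),.072)),r(plane(T,t(757,187),.072)))
print("plate S near",r(plane(S,s(37,262),.05)),r(plane(S,s(33,190),.072)))
for p in((384,270),(515,247),(642,218)):print("fin",r(plane(T,t(*p),.036)))
print("block front",r(plane(T,t(532,137),.044)),r(plane(T,t(545,227),.044)))
for p in ((578,150),(653,138)): print("bottle top",r(plane(T,t(*p),.152)))
print("cup",r(plane(T,t(454,42),.08)),"soap",r(plane(T,t(293,45),.15)),"disp",r(plane(T,t(441,370),.134)),"funnel top",r(plane(S,s(137,300),.095)))
E
```

```text
foot T [0.5703 0.3159 0.012 ] S [0.5808 0.3203 0.012 ]
posttop [array([0.5723, 0.3235, 0.2104]), np.float64(0.0018)]
tip [array([0.5553, 0.2499, 0.2093]), np.float64(0.0017)] T@.21 [0.5547 0.2484 0.211 ] S@.21 [0.5605 0.2484 0.214 ]
bar [0.5943 0.0217 0.14  ] [0.4834 0.0451 0.14  ] 0.1133788231543109 [0.5389 0.0334 0.14  ]
S bar far end [0.4649 0.0447 0.14  ]
rail L corners [0.5316 0.1969 0.02  ] [0.4615 0.1813 0.02  ]
rail R S [ 0.6374 -0.2431  0.02  ]
plate top ends [ 0.6092 -0.239   0.072 ] [ 0.5321 -0.2503  0.072 ]
plate S near [ 0.6119 -0.2399  0.05  ] [ 0.5492 -0.2478  0.072 ]
fin [0.4691 0.0738 0.036 ]
fin [ 0.4881 -0.0414  0.036 ]
fin [ 0.5124 -0.1537  0.036 ]
block front [ 0.5851 -0.0575  0.044 ] [ 0.5042 -0.068   0.044 ]
bottle top [ 0.5485 -0.0953  0.152 ]
bottle top [ 0.5575 -0.155   0.152 ]
cup [0.6624 0.0089 0.08  ] soap [0.6398 0.1343 0.15  ] disp [0.3777 0.0146 0.134 ] funnel top [ 0.7008 -0.1544  0.095 ]
```

arm_command:
  targets: "0 0 -10 -0.127; 0 0 -10 -0.127; -45 46.5 -10 -0.127; -45 46.5 -10 -0.127; -45 46.5 -10 -0.127; -45 46.5 -10 -0.127; -45 46.5 -10 -0.127; -45 46.5 -10 -0.127; -45 46.5 -10 -0.127; -45 46.5 -10 -0.127; -45 46.5 -10 -0.127; -45 46.5 -10 -0.127"
  hand: 7

```text
time_s: 1.6
tool_pos: [0.4953, 0.0541, 0.3295]
ee_rot: [[0.206, 0.979, -0.0], [0.979, -0.206, 0.0], [0.0, -0.0, -1.0]]
contact_force: [0.7, -0.1, -0.3]
finger_gap: 0.07
```

arm_command:
  targets: "0 0 0 0; 0 0 0 0; 0 0 0 0; 0 0 0 0"

```text
time_s: 2.1
tool_pos: [0.4945, 0.0573, 0.3297]
ee_rot: [[0.203, 0.979, -0.0], [0.979, -0.203, 0.0], [0.0, -0.0, -1.0]]
contact_force: [-0.5, 0.6, 0.2]
finger_gap: 0.0699
```

arm_command:
  targets: "-1.7 1.5 4 0; -1.7 1.5 8 0; -1.7 1.5 11 0; -1.7 1.5 11 0; -1.7 1.5 11 0"

```text
time_s: 2.72
tool_pos: [0.507, 0.0366, 0.2209]
ee_rot: [[0.205, 0.979, 0.002], [0.979, -0.205, 0.0], [0.001, 0.002, -1.0]]
contact_force: [0.1, 1.0, 0.3]
finger_gap: 0.0703
```

```bash
python3 - <<'E'
from h import *
S=cam("scene"); save(S,"s1.png",(190,110,440,270),3.2)
s=status.observe();p=s["tool_pos"];print(p)
for X in([.5348,.0311,.16],[.5057,.0372,.16],[.5867,.020,.16],[.483,.042,.16]):
    q=proj(S,X)[0]; print(X,(q+.5-[190,110])*3.2)
E
```

```text
[0.50719304 0.03653515 0.22119152]
[0.5348, 0.0311, 0.16] [375.1586688  281.31962562]
[0.5057, 0.0372, 0.16] [378.65167872 260.50692042]
[0.5867, 0.02, 0.16] [368.19754832 320.9944648 ]
[0.483, 0.042, 0.16] [381.31220247 244.9286777 ]
```

View pics/s1.png

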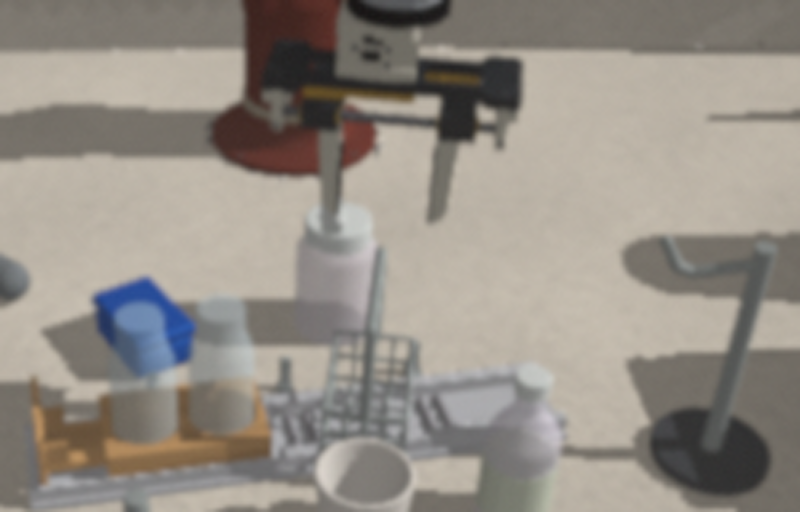

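The bar's far end is at (381,248), against a predicted (381,245), and the jaws straddle it. Descending to grip.

arm_command:
  targets: "0 0 4 0; 0 0 6.9 0; 0 0 6.9 0; 0 0 6.9 0"

```text
time_s: 3.28
tool_pos: [0.5075, 0.0362, 0.1524]
ee_rot: [[0.206, 0.979, 0.003], [0.979, -0.206, 0.0], [0.001, 0.003, -1.0]]
contact_force: [0.2, -0.9, 0.9]
finger_gap: 0.0699
```

arm_command:
  targets: "0 0 0 0; 0 0 0 0; 0 0 0 0; 0 0 0 0; 0 0 0 0; 0 0 0 0; 0 0 0 0; 0 0 0 0"
  hand: 0

```text
time_s: 4.28
tool_pos: [0.5061, 0.0362, 0.1506]
ee_rot: [[0.206, 0.979, -0.0], [0.979, -0.206, 0.0], [0.0, -0.0, -1.0]]
contact_force: [-0.4, 0.4, -1.0]
finger_gap: 0.0092
```

arm_command:
  targets: "0 0 -1 0; 0 0 -2.5 0; 0 0 -5 0; 0 0 -8 0; 0 0 -11 0; 0 0 -14 0; 0 0 -16 0; 0 0 -17 0; 0 0 -17 0; 0 0 -17 0"

```text
time_s: 5.52
tool_pos: [0.5054, 0.0361, 0.3197]
ee_rot: [[0.206, 0.979, -0.002], [0.979, -0.206, -0.0], [-0.001, -0.002, -1.0]]
contact_force: [0.5, -1.1, -1.4]
finger_gap: 0.0087
```

```bash
python3 - <<'E'
from h import *
S=cam("scene"); T=cam("top"); 
a=S["color"][40:280,180:450];b=T["color"][100:260,90:340]
import pickle;pickle.dump((S,T),open("c1.pkl","wb"))
save(S,"s2.png",(190,60,440,240),3.2)
print(status.observe()["tool_pos"],status.observe()["contact_force"])
E
```

```text
[0.50556877 0.03608384 0.31963988] [ 0.234495    0.47116942 -1.86723687]
```

View pics/s2.png

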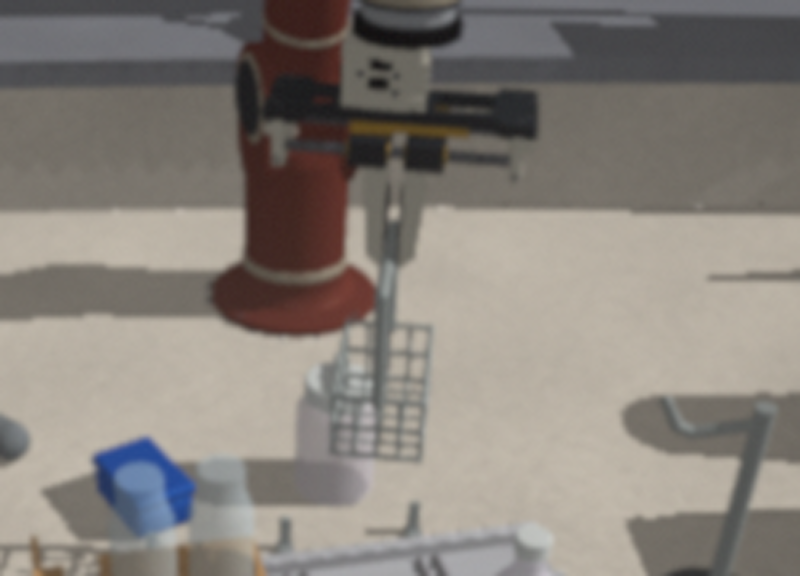

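The basket hangs from the jaws: fingertips near (392,262), basket bottom edge at row 460. Checking for tilt by projecting the expected basket corners.

```bash
python3 - <<'E'
from h import *
import pickle
S,T=pickle.load(open("c1.pkl","rb"))
u=np.array([.979,-.206,0]);v=np.array([.206,.979,0])
g=np.array([.5055,.0361,.328]); m=g+.03*u
for ang in(0,.1,.2,-.1):
    w=u*np.cos(ang)-np.array([0,0,np.sin(ang)]); d=-np.array([0,0,np.cos(ang)])-u*np.sin(ang)
    m=g+.03*w; print(ang)
    for n,X in(("near bar",m+.053*w),("far bar",m-.053*w),("bot nearL",m+.055*w-.035*v+.14*d),("bot nearR",m+.055*w+.035*v+.14*d),("top nearL",m+.055*w-.035*v+.085*d),("top farR",m-.055*w+.035*v+.085*d)):
        print(n,((proj(S,X)[0]+.5-[190,60])*3.2).round())
E
```

```text
0
near bar [381. 287.]
far bar [393. 221.]
bot nearL [322. 448.]
bot nearR [415. 458.]
top nearL [325. 387.]
top farR [431. 321.]
0.1
near bar [380. 298.]
far bar [394. 219.]
bot nearL [325. 445.]
bot nearR [416. 455.]
top nearL [326. 390.]
top farR [432. 313.]
0.2
near bar [379. 307.]
far bar [394. 216.]
bot nearL [327. 441.]
bot nearR [417. 450.]
top nearL [328. 391.]
top farR [433. 304.]
-0.1
near bar [381. 277.]
far bar [393. 224.]
bot nearL [321. 448.]
bot nearR [415. 459.]
top nearL [324. 383.]
top farR [430. 329.]
```

arm_command:
  targets: "3 -0.8 0 0; 7 -1.6 0 0; 11 -2.5 0 0; 14 -3.2 0 0; 16.1 -3.6 0 0; 16.1 -3.6 1 0; 16.1 -3.6 3 0; 16.1 -3.6 6 0; 16.1 -3.6 8 0; 16.1 -3.6 8.8 0; 16.1 -3.6 8.8 0; 16.1 -3.6 8.8 0"

```text
time_s: 7.12
tool_pos: [0.5048, 0.2009, 0.2334]
ee_rot: [[0.207, 0.978, 0.002], [0.978, -0.207, 0.0], [0.001, 0.002, -1.0]]
contact_force: [0.4, 0.4, -1.4]
finger_gap: 0.0087
```

```bash
python3 - <<'E'
from h import *
S=cam("scene");T=cam("top")
cv2.imwrite("pics/s3.png",np.vstack([cv2.resize(S["color"][110:250,300:450,::-1],None,fx=3.2,fy=3.2,interpolation=2)[:300*1+148,:], np.zeros((2,480,3),np.uint8)]) )
st=status.observe();p=np.array(st["tool_pos"]);print(p,st["contact_force"])
u=np.array([.979,-.206,0]);m=p+[0,0,.008]+.03*u
for n,X in(("mid",m),("near",m+.053*u),("far",m-.053*u),("trough",[.562,.2725,.19]),("tip",[.5565,.2495,.216]),("target mid",[.562,.2725,.24])):
    print(n,((proj(S,X)[0]+.5-[300,110])*3.2).round())
E
```

```text
[0.50465777 0.2011134  0.23351201] [ 0.37608112 -0.76825408 -1.40529164]
mid [242. 191.]
near [245. 229.]
far [239. 157.]
trough [339. 266.]
tip [314. 234.]
target mid [352. 212.]
```

View pics/s3.png

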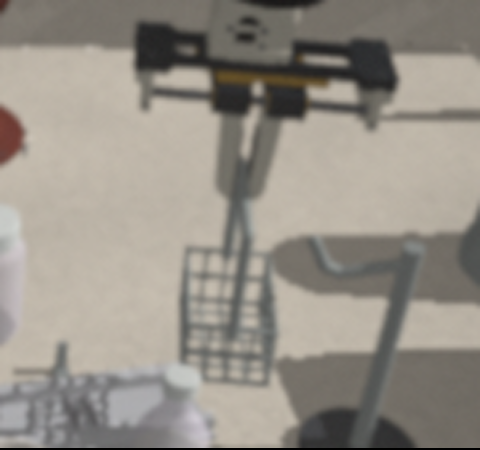

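The hook tip at (314,236) and trough at (340,270) match the predictions to a few px, and the basket is upright. Moving over the trough, then lowering.

arm_command:
  targets: "1.5 0.2 0 0; 3.5 0.5 0 0; 5.5 0.7 0 0; 7.3 1 0 0; 8.2 1.1 0 0; 8.2 1.1 0 0; 8.2 1.1 1 0; 8.2 1.1 2 0; 8.2 1.1 3 0; 8.2 1.1 3.7 0; 8.2 1.1 4.1 0; 8.2 1.1 4.1 0"

```text
time_s: 8.72
tool_pos: [0.5317, 0.279, 0.1914]
ee_rot: [[0.206, 0.978, -0.0], [0.978, -0.206, -0.0], [-0.0, -0.0, -1.0]]
contact_force: [-0.1, -0.0, -0.8]
finger_gap: 0.0089
```

```bash
python3 - <<'E'
from h import *
S=cam("scene")
save(S,"s4.png",(320,110,470,250),3.2)
st=status.observe();print(st["tool_pos"],st["contact_force"])
E
```

```text
[0.53189362 0.27909128 0.19170022] [ 1.03148754  0.71067768 -2.24426663]
```

View pics/s4.png

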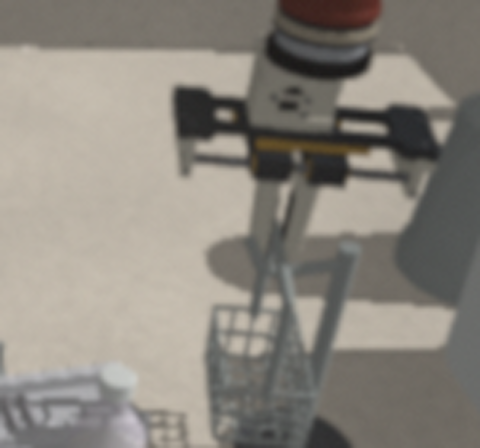

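The bar's near end is at (288,268), over the trough near (276,266), with the post clear of the basket. Lowering in small steps until the hook takes the weight.

arm_command:
  targets: "0 0 0.3 0; 0 0 0.5 0; 0 0 0.5 0; 0 0 0.5 0"

```text
time_s: 9.28
tool_pos: [0.5318, 0.279, 0.1867]
ee_rot: [[0.206, 0.978, -0.0], [0.978, -0.206, -0.0], [-0.0, -0.0, -1.0]]
contact_force: [-0.2, 0.7, -1.8]
finger_gap: 0.009
```

arm_command:
  targets: "0 0 0.2 0; 0 0 0.3 0; 0 0 0.4 0; 0 0 0.4 0; 0 0 0.4 0; 0 0 0.4 0"

```text
time_s: 10.02
tool_pos: [0.5319, 0.2796, 0.1841]
ee_rot: [[0.206, 0.979, 0.001], [0.979, -0.206, 0.001], [0.002, 0.001, -1.0]]
contact_force: [-2.8, -1.0, 5.9]
finger_gap: 0.0092
```

arm_command:
  targets: "0 0 -0.1 0; 0 0 -0.1 0; 0 0 -0.1 0; 0 0 -0.1 0"
  hand: 3

```text
time_s: 10.52
tool_pos: [0.5318, 0.2789, 0.1834]
ee_rot: [[0.206, 0.978, -0.0], [0.978, -0.206, -0.0], [-0.0, -0.0, -1.0]]
contact_force: [-0.3, -0.3, 0.8]
finger_gap: 0.0297
```

arm_command:
  targets: "0 0 0 0; 0 0 -0.5 0; 0 0 -1.5 0; 0 0 -3 0; 0 0 -5 0; 0 0 -8 0; 0 0 -10 0; 0 0 -10 0; 0 -6 -12 0; 0 -10 -12 0; 0 -10 -12 0; 0 -10 -12 0"

```text
time_s: 12.02
tool_pos: [0.4345, 0.2991, 0.3033]
ee_rot: [[0.207, 0.978, 0.0], [0.978, -0.207, -0.001], [-0.001, 0.0, -1.0]]
contact_force: [0.1, -0.3, -0.1]
finger_gap: 0.0303
```

```bash
python3 - <<'E'
from h import *
S=cam("scene");T=cam("top")
A=cv2.resize(S["color"][110:250,320:440,::-1],None,fx=3.2,fy=3.2,interpolation=2)
B=cv2.resize(T["color"][130:270,90:210,::-1],None,fx=3.2,fy=3.2,interpolation=2)
cv2.imwrite("pics/s5.png",np.hstack([A,B]))
st=status.observe();print(st["tool_pos"],st["contact_force"],st["ee_rot"])
E
```

```text
[0.43510264 0.29877873 0.30315448] [ 0.88316379 -0.22716249 -0.19285216] [[ 2.08376166e-01  9.78048754e-01  8.93450340e-05]
 [ 9.78048206e-01 -2.08375951e-01 -1.08130221e-03]
 [-1.03894893e-03  3.12701360e-04 -9.99999411e-01]]
```

View pics/s5.png

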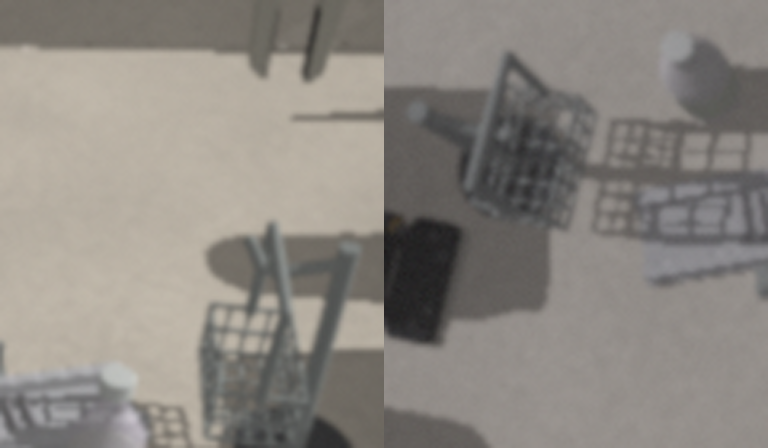

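The basket hangs on the hook by its bar and the gripper is clear of it (9 pictures viewed). My fin and carrier readings disagree by about 2 cm across the rail, so I take one magnified look at the carrier before pushing.

```bash
python3 - <<'E'
from h import *
import pickle
S=cam("scene");T=cam("top");pickle.dump((S,T),open("c2.pkl","wb"))
A=cv2.resize(T["color"][150:220,165:340,::-1],None,fx=4.5,fy=4.5,interpolation=2)
B=cv2.resize(S["color"][205:270,190:365,::-1],None,fx=4.5,fy=4.5,interpolation=2)
cv2.imwrite("pics/c2.png",np.vstack([A,B])); print(A.shape,B.shape)
print(np.round(status.observe()["joint_pos"],3))
for n,c in(("T",T),("S",S)):
    h=cv2.cvtColor(c["color"],cv2.COLOR_RGB2HSV); m=cv2.inRange(h,(8,110,60),(22,255,255))
    nn,l,st,ce=cv2.connectedComponentsWithStats(m)
    for i in range(1,nn):
        if st[i,4]>30: print(n,st[i],ce[i].round(1))
E
```

```text
(315, 788, 3) (292, 788, 3)
[-0.727  0.357  0.118  1.663 -0.045  1.125  0.764]
T [    0     0   512   156 36996] [266.7  39.8]
T [ 444  228   68   98 4372] [480.8 269.1]
S [270   3   7  10  50] [273.    7.7]
S [346   3   8   9  55] [349.6   7.4]
S [193   4   7   9  48] [196.1   8.6]
S [222   4   7   9  49] [224.9   8.1]
S [493  63  19  16 198] [503.8  68.3]
S [400  92  35   6 117] [415.9  94.7]
S [489 127  21  23 152] [497.1 137.4]
S [  49  150   61   66 3118] [ 80.1 182.5]
S [498 153  10  16  97] [502.4 160.7]
S [  0 213  21  75 848] [  6.6 250.6]
S [202 238  72  19 569] [235.6 249.7]
S [ 143  299   40   34 1065] [162.6 315.5]
S [200 310  33  31 823] [216.2 324.8]
S [102 318  29  28 604] [116.  331.6]
```

View pics/c2.png

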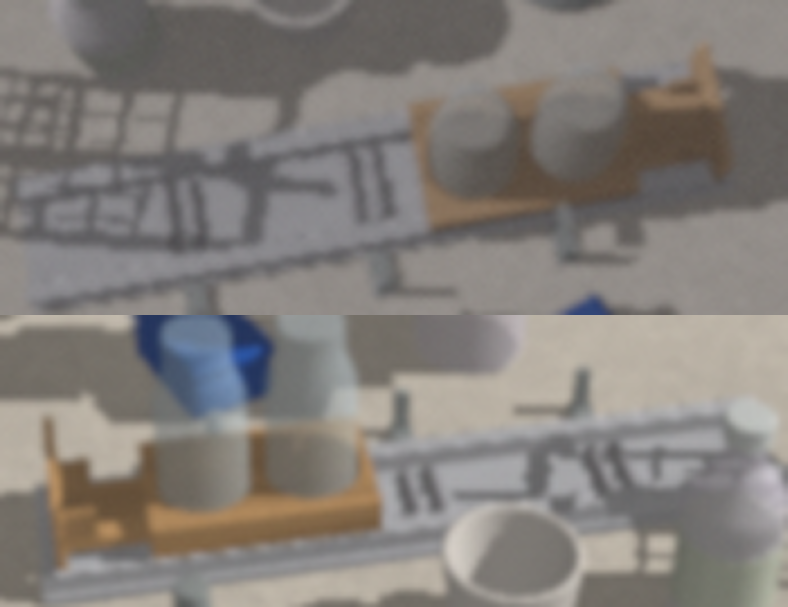

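```bash
python3 - <<'E'
from h import *
import pickle
S,T=pickle.load(open("c2.pkl","rb"))
t=lambda x,y:((x+.5)/4.5-.5+165,(y+.5)/4.5-.5+150)
s=lambda x,y:((x+.5)/4.5-.5+190,(y-315+.5)/4.5-.5+205)
r=lambda a:np.round(a,4)
for a,b in(((383,260),(401,392)),((200,288),(582,370))):
    print("fin tri",[r(q) for q in tri(T,t(*a),S,s(*b))],"S",r(plane(S,s(*b),.036)),"T",r(plane(T,t(*a),.036)))
print("fin1",r(plane(T,t(567,232),.036)))
a,b=plane(T,t(708,45),.072),plane(T,t(724,180),.072);print("plate",r(a),r(b),np.linalg.norm(a-b))
print("plate S far top",r(plane(S,s(46,418),.072)))
a,b=plane(T,t(412,104),.044),plane(T,t(428,228),.044);print("front",r(a),r(b),np.linalg.norm(a-b))
print("front S",r(plane(S,s(380,492),.044)),r(plane(S,s(362,432),.044)))
a=plane(T,t(475,112),.15);b=plane(T,t(580,94),.15);print("bottles",r(a),r(b),np.linalg.norm(a-b))
print("rail far edge S",r(plane(S,s(45,575),.02)),r(plane(S,s(725,408),.02)))
E
```

```text
fin tri [array([ 0.4858, -0.0373,  0.0418]), np.float64(0.0036)] S [ 0.4787 -0.035   0.036 ] T [ 0.4866 -0.039   0.036 ]
fin tri [array([0.4696, 0.0774, 0.0441]), np.float64(0.006)] S [0.4591 0.0825 0.036 ] T [0.4704 0.0755 0.036 ]
fin1 [ 0.5027 -0.1544  0.036 ]
plate [ 0.6129 -0.242   0.072 ] [ 0.5278 -0.2482  0.072 ] 0.08524889643123978
plate S far top [ 0.5429 -0.2489  0.072 ]
front [ 0.5843 -0.0583  0.044 ] [ 0.5051 -0.0674  0.044 ] 0.07971762559990378
front S [ 0.5805 -0.0528  0.044 ] [ 0.5264 -0.0614  0.044 ]
bottles [ 0.5543 -0.0952  0.15  ] [ 0.5639 -0.1548  0.15  ] 0.0603791181549909
rail far edge S [ 0.6204 -0.2459  0.02  ] [0.4803 0.1729 0.02  ]
```

arm_command:
  targets: "-5 2.5 0 0.1; -10 5 0 0.2; -15 7.2 0 0.3; -20 9.6 0 0.4; -25 12 0 0.5; -30 14.5 0 0.6; -35 17 0 0.7; -40 19.3 0 0.8; -45 21.7 0 0.95; -50 24 0 1.1; -54.6 26.3 0 1.21; -54.6 26.3 0 1.21"
  hand: 0

```text
time_s: 13.72
tool_pos: [0.5771, -0.2949, 0.3023]
ee_rot: [[0.99, 0.144, -0.003], [0.144, -0.99, -0.004], [-0.004, 0.004, -1.0]]
contact_force: [-0.2, 0.6, -0.2]
finger_gap: 0.0002
```

arm_command:
  targets: "0 0 0 0; 0 0 0 0; 0 0 0 0"

```text
time_s: 14.1
tool_pos: [0.579, -0.2874, 0.304]
ee_rot: [[0.988, 0.155, 0.001], [0.155, -0.988, 0.001], [0.001, -0.001, -1.0]]
contact_force: [-0.1, 0.1, -0.8]
finger_gap: 0.0007
```

arm_command:
  targets: "0 0 5 0; 0 0 10 0; 0 0 15 0; 0 0 20 0; 0 0 23.5 0; 0 0 25.4 0; 0 0 25.4 0; 0 0 25.4 0"

```text
time_s: 15.1
tool_pos: [0.5798, -0.2895, 0.0514]
ee_rot: [[0.988, 0.153, 0.003], [0.153, -0.988, -0.002], [0.003, 0.002, -1.0]]
contact_force: [-0.0, 1.1, 0.8]
finger_gap: 0.0003
```

```bash
python3 - <<'E'
from h import *
import pickle
S=cam("scene");T=cam("top");pickle.dump((S,T),open("c3.pkl","wb"))
A=cv2.resize(T["color"][140:220,165:340,::-1],None,fx=4.5,fy=4.5,interpolation=2)
B=cv2.resize(S["color"][190:238+10,190:365,::-1],None,fx=4,fy=4,interpolation=2)
B=cv2.copyMakeBorder(B,0,0,0,A.shape[1]-B.shape[1],0)
cv2.imwrite("pics/c3.png",np.vstack([A,B])); 
st=status.observe();print(st["tool_pos"],st["contact_force"])
E
```

```text
[ 0.5797615  -0.28956158  0.05157257] [ 0.11079169 -0.06474112  0.14137878]
```

View pics/c3.png

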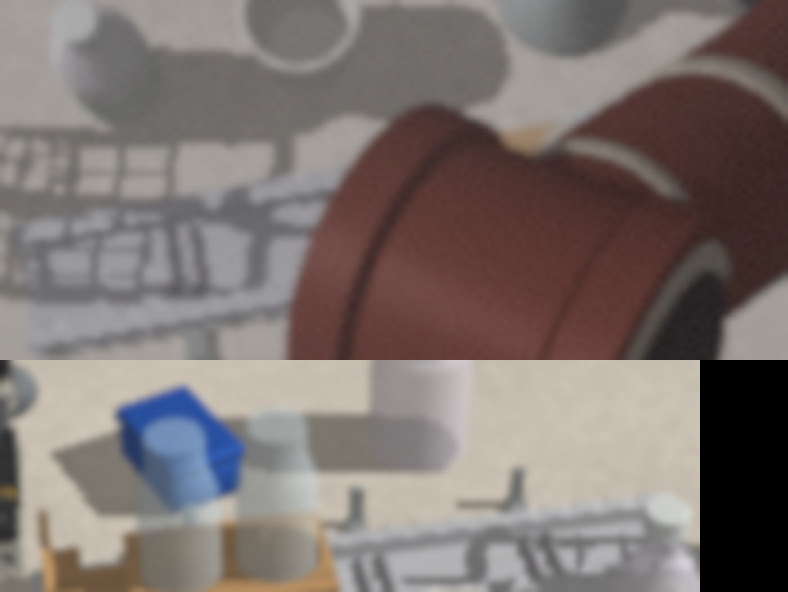

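Scene view: the carrier is undisturbed with the tool behind it; the arm hides it in the top view. Creeping up to the plate.

arm_command:
  targets: "0 -0.7 0 0; 0 -1.4 0 0; 0 -1.9 0 0; 0 -2.2 0 0; 0 -2.5 0 0; 0 -2.7 0 0; 0 -2.7 0 0"

```text
time_s: 16.08
tool_pos: [0.5745, -0.2621, 0.0496]
ee_rot: [[0.988, 0.153, -0.0], [0.153, -0.988, 0.0], [-0.0, -0.0, -1.0]]
contact_force: [-0.5, -0.3, -0.1]
finger_gap: 0.0004
```

arm_command:
  targets: "0 -0.2 0 0; 0 -0.4 0 0; 0 -0.6 0 0; 0 -0.6 0 0"

```text
time_s: 16.58
tool_pos: [0.5736, -0.2563, 0.0497]
ee_rot: [[0.988, 0.152, 0.0], [0.152, -0.988, -0.0], [-0.0, 0.0, -1.0]]
contact_force: [0.4, -0.9, -0.6]
finger_gap: 0.0005
```

arm_command:
  targets: "0 -0.2 0 0; 0 -0.4 0 0; 0 -0.4 0 0"

```text
time_s: 16.95
tool_pos: [0.5735, -0.2558, 0.0498]
ee_rot: [[0.989, 0.151, 0.002], [0.151, -0.988, -0.006], [0.001, 0.007, -1.0]]
contact_force: [2.6, -6.4, -4.5]
finger_gap: 0.0006
```

arm_command:
  targets: "0 -0.2 0 0; 0 -0.4 0 0; 0 -0.4 0 0"

```text
time_s: 17.32
tool_pos: [0.5735, -0.2555, 0.05]
ee_rot: [[0.989, 0.15, 0.005], [0.15, -0.989, -0.013], [0.003, 0.013, -1.0]]
contact_force: [3.2, -10.3, -8.1]
finger_gap: 0.0002
```

arm_command:
  targets: "0 -0.1 0 0; 0 -0.2 0 0; 0 -0.3 0 0; 0 -0.3 0 0"

```text
time_s: 17.82
tool_pos: [0.5735, -0.2555, 0.0501]
ee_rot: [[0.989, 0.148, 0.007], [0.148, -0.989, -0.018], [0.004, 0.019, -1.0]]
contact_force: [5.5, -14.3, -11.1]
finger_gap: 0.0008
```

arm_command:
  targets: "0 -0.1 0 0; 0 -0.2 0 0; 0 -0.3 0 0; 0 -0.3 0 0"

```text
time_s: 18.32
tool_pos: [0.572, -0.2474, 0.05]
ee_rot: [[0.989, 0.149, 0.003], [0.149, -0.989, -0.007], [0.002, 0.007, -1.0]]
contact_force: [-0.0, -2.0, 0.2]
finger_gap: 0.0003
```

arm_command:
  targets: "0 -0.2 0 0; 0 -0.5 0 0; 0 -0.9 0 0; 0 -1.4 0 0; 0 -1.9 0 0; 0 -2.4 0 0; 0 -2.9 0 0; 0 -3.4 0 0; 0 -3.8 0 0; 0 -4.1 0 0; 0 -4.3 0 0; 0 -4.3 0 0"

```text
time_s: 19.82
tool_pos: [0.5651, -0.1992, 0.0496]
ee_rot: [[0.988, 0.153, 0.0], [0.153, -0.988, 0.001], [0.0, -0.001, -1.0]]
contact_force: [-0.3, 0.4, -0.1]
finger_gap: 0.0004
```

arm_command:
  targets: "0 -0.2 0 0; 0 -0.5 0 0; 0 -0.9 0 0; 0 -1.4 0 0; 0 -1.9 0 0; 0 -2.4 0 0; 0 -2.9 0 0; 0 -3.4 0 0; 0 -3.8 0 0; 0 -4.1 0 0; 0 -4.3 0 0; 0 -4.3 0 0"

```text
time_s: 21.32
tool_pos: [0.5582, -0.1569, 0.0497]
ee_rot: [[0.988, 0.153, -0.001], [0.153, -0.988, 0.001], [-0.0, -0.001, -1.0]]
contact_force: [-1.2, -0.3, -1.1]
finger_gap: 0.0004
```

arm_command:
  targets: "0 -0.2 0 0; 0 -0.5 0 0; 0 -0.7 0 0; 0 -0.8 0 0; 0 -0.8 0 0"

```text
time_s: 21.95
tool_pos: [0.5576, -0.153, 0.0498]
ee_rot: [[0.989, 0.151, 0.002], [0.151, -0.989, -0.006], [0.001, 0.006, -1.0]]
contact_force: [0.6, -6.9, -4.6]
finger_gap: 0.0003
```

arm_command:
  targets: "0 -0.2 0 0; 0 -0.4 0 0; 0 -0.4 0 0"

```text
time_s: 22.32
tool_pos: [0.5575, -0.1526, 0.0499]
ee_rot: [[0.989, 0.149, 0.004], [0.149, -0.989, -0.012], [0.003, 0.012, -1.0]]
contact_force: [1.6, -11.3, -6.4]
finger_gap: 0.0
```

arm_command:
  targets: "0 -0.1 0 0; 0 -0.2 0 0; 0 -0.2 0 0"

```text
time_s: 22.7
tool_pos: [0.5575, -0.1526, 0.05]
ee_rot: [[0.989, 0.148, 0.006], [0.148, -0.989, -0.015], [0.003, 0.015, -1.0]]
contact_force: [2.4, -14.0, -8.3]
finger_gap: 0.0006
```

arm_command:
  targets: "0 -0.1 0 0; 0 -0.1 0 0; 0 -0.1 0 0"

```text
time_s: 23.08
tool_pos: [0.5575, -0.1525, 0.05]
ee_rot: [[0.989, 0.147, 0.006], [0.147, -0.989, -0.016], [0.004, 0.017, -1.0]]
contact_force: [2.8, -14.8, -9.7]
finger_gap: 0.0007
```

arm_command:
  targets: "0 -0.1 0 0; 0 -0.1 0 0; 0 -0.1 0 0"

```text
time_s: 23.45
tool_pos: [0.5575, -0.1525, 0.0501]
ee_rot: [[0.989, 0.147, 0.007], [0.147, -0.989, -0.017], [0.004, 0.018, -1.0]]
contact_force: [2.9, -16.0, -10.9]
finger_gap: 0.0005
```

arm_command:
  targets: "0 -0.1 0 0; 0 -0.1 0 0; 0 -0.1 0 0"

```text
time_s: 23.82
tool_pos: [0.5575, -0.1524, 0.0501]
ee_rot: [[0.989, 0.146, 0.007], [0.147, -0.989, -0.019], [0.005, 0.02, -1.0]]
contact_force: [4.2, -17.5, -11.3]
finger_gap: 0.0004
```

```bash
python3 - <<'E'
from h import *
import pickle
S0,_=pickle.load(open("c2.pkl","rb")); S=cam("scene"); pickle.dump(S,open("c4.pkl","wb"))
def m(c):
    h=cv2.cvtColor(c["color"],cv2.COLOR_RGB2HSV); return cv2.inRange(h,(8,110,60),(22,255,255))[225:275,195:340]
a,b=m(S0),m(S)
for q in(a,b):
    ys,xs=np.nonzero(q); print(len(xs),xs.min()+195,xs.max()+195, [(y+225,xs[ys==y].max()+195) for y in range(8,32,3) if (ys==y).any()])
d=np.array([-.148,.989,0])
X=plane(S0,(273,244),.04)
for t in(0,.09,.104,.112,.12): print(t,proj(S0,X+d*t)[0])
A=S["color"][195:270,190:340,::-1]; cv2.imwrite("pics/c4.png",cv2.resize(A,None,fx=5.3,fy=5.3,interpolation=2))
E
```

```text
577 202 273 [(239, np.int64(271)), (242, np.int64(271)), (245, np.int64(272)), (248, np.int64(272)), (251, np.int64(270)), (254, np.int64(249))]
509 242 311 [(233, np.int64(261)), (236, np.int64(309)), (239, np.int64(310)), (242, np.int64(311)), (245, np.int64(311)), (248, np.int64(290)), (251, np.int64(272))]
0 [273. 244.]
0.09 [306.11463886 240.09009082]
0.104 [311.19007914 239.48598003]
0.112 [314.0809012  239.14131785]
0.12 [316.9648149  238.79706033]
```

View pics/c4.png

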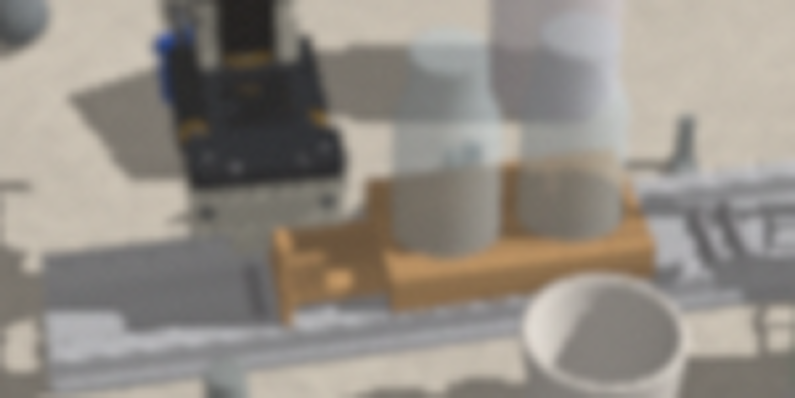

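Vision (block front edge at pixel 311) and the tool both put the carrier at 0.104 m, before the middle stop and resting on the detent ramp. The tool is also pressing up on the plate by about 11 N, so I relieve that.

arm_command:
  targets: "0 0 0.2 0; 0 0 0.4 0; 0 0 0.6 0; 0 0 0.6 0"

```text
time_s: 24.38
tool_pos: [0.5589, -0.1524, 0.0477]
ee_rot: [[0.989, 0.146, 0.011], [0.147, -0.989, -0.018], [0.009, 0.019, -1.0]]
contact_force: [0.1, -15.2, 9.7]
finger_gap: 0.0006
```

arm_command:
  targets: "0 0 -0.1 0; 0 0 -0.2 0; 0 0 -0.25 0; 0 0 -0.25 0"

```text
time_s: 24.88
tool_pos: [0.5588, -0.1524, 0.0479]
ee_rot: [[0.989, 0.146, 0.01], [0.147, -0.989, -0.019], [0.008, 0.02, -1.0]]
contact_force: [3.3, -16.6, -4.9]
finger_gap: 0.0009
```

arm_command:
  targets: "0 -0.1 0.05 0; 0 -0.1 0.05 0; 0 -0.1 0.05 0"

```text
time_s: 25.25
tool_pos: [0.5588, -0.1523, 0.0479]
ee_rot: [[0.989, 0.146, 0.011], [0.146, -0.989, -0.02], [0.008, 0.021, -1.0]]
contact_force: [4.1, -18.5, -2.3]
finger_gap: 0.0007
```

arm_command:
  targets: "0 -0.1 0.05 0; 0 -0.1 0.05 0; 0 -0.1 0.05 0"

```text
time_s: 25.62
tool_pos: [0.5588, -0.1523, 0.0479]
ee_rot: [[0.989, 0.145, 0.012], [0.146, -0.989, -0.021], [0.009, 0.023, -1.0]]
contact_force: [2.9, -18.1, -0.4]
finger_gap: 0.0005
```

```bash
python3 - <<'E'
from h import *
import pickle
S0,_=pickle.load(open("c2.pkl","rb")); S=cam("scene")
r=lambda a:np.round(a,4)
c4=lambda x,y:((x+.5)/5.3-.5+190,(y+.5)/5.3-.5+195)
print("cup rim",r(plane(S,c4(605,325),.08)),"left",r(plane(S,c4(525,322),.08)),"right",r(plane(S,c4(685,322),.08)),"back",r(plane(S,c4(605,275),.08)))
d=np.abs(S["color"].astype(int)-S0["color"]).sum(2); d=cv2.GaussianBlur(d.astype(np.float32),(5,5),0)
print("cup front diff",d[262:285,292:318].mean(),"soap",d[245:280,345:360].mean(), "table noise",d[330:360,20:60].mean())
st=status.observe();f=np.array(st["contact_force"]);m=np.array(st["moment"]);print(st["tool_pos"],f,m, np.round(st["joint_pos"],3))
# fin and pointer predicted in scene
fin=np.array([.4855,-.038,.036]);print("fin px",proj(S,fin)[0])
E
```

```text
cup rim [0.6643 0.0145 0.08  ] left [ 0.6615 -0.0216  0.08  ] right [0.6633 0.0511 0.08  ] back [0.6311 0.0179 0.08  ]
cup front diff 26.85402 soap 25.592396 table noise 32.02548
[ 0.55882453 -0.15230969  0.04789723] [  1.86847752 -18.38943006  -0.19346513] [-3.83952899 -0.48898358  0.1787523 ] [-0.044  0.772  0.428  1.832 -0.486  0.624  0.818]
fin px [277.79295982 223.25371556]
```

arm_command:
  targets: "0 -0.1 0 0; 0 -0.1 0 0"

```text
time_s: 25.92
tool_pos: [0.5567, -0.1408, 0.0465]
ee_rot: [[0.989, 0.149, 0.004], [0.149, -0.989, -0.004], [0.003, 0.004, -1.0]]
contact_force: [-0.3, -2.5, 1.2]
finger_gap: 0.0005
```

arm_command:
  targets: "0 -0.1 0 0; 0 -0.1 0 0"

```text
time_s: 26.18
tool_pos: [0.5559, -0.1371, 0.0457]
ee_rot: [[0.988, 0.153, 0.002], [0.153, -0.988, -0.001], [0.002, 0.002, -1.0]]
contact_force: [1.1, -4.2, 4.3]
finger_gap: 0.0009
```

It popped. Measuring the carrier's travel numerically.

```bash
cat > m.py <<'E'
from h import *
import pickle
S0,_=pickle.load(open("c2.pkl","rb")); S=cam("scene")
def m(c):
    h=cv2.cvtColor(c["color"],cv2.COLOR_RGB2HSV); return cv2.inRange(h,(8,110,60),(22,255,255))[225:275,195:360]
for q in(m(S0),m(S)):
    ys,xs=np.nonzero(q); print(len(xs),xs.min()+195,xs.max()+195,[(y+225,int(xs[ys==y].max()+195)) for y in range(8,28,3) if (ys==y).any()])
d=np.array([-.148,.989,0]);X=plane(S0,(273,244),.04)
for t in(.104,.115,.12,.125,.135): print(t,proj(S0,X+d*t)[0].round(1))
st=status.observe();print(st["tool_pos"],st["contact_force"])
E
python3 m.py
```

```text
577 202 273 [(239, 271), (242, 271), (245, 272), (248, 272), (251, 270)]
498 248 317 [(233, 314), (236, 315), (239, 316), (242, 316), (245, 313), (248, 290), (251, 271)]
0.104 [311.2 239.5]
0.115 [315.2 239. ]
0.12 [317.  238.8]
0.125 [318.8 238.6]
0.135 [322.4 238.2]
[ 0.55588594 -0.13713096  0.04572043] [ 0.20974453 -4.73720228  3.39724035]
```

Vision gives 0.120 and the tool 0.1197. A gentle nudge will check that it is seated.

arm_command:
  targets: "0 -0.1 0 0; 0 -0.2 0 0; 0 -0.3 0 0; 0 -0.3 0 0; 0 -0.3 0 0"

```text
time_s: 26.85
tool_pos: [0.5558, -0.137, 0.0458]
ee_rot: [[0.989, 0.151, 0.003], [0.151, -0.989, -0.006], [0.003, 0.006, -1.0]]
contact_force: [1.6, -7.4, 1.8]
finger_gap: 0.0004
```

Held firmly at 7 N. Retreating straight back, then up, then clear.

arm_command:
  targets: "0 0.4 0 0; 0 1 0 0; 0 2 0 0; 0 3 0 0; 0 4.5 0 0; 0 4.5 0 0; 0 4.5 -5 0; 0 4.5 -10 0; 0 4.5 -15 0; 0 4.5 -20 0; 0 4.5 -25 0; 0 4.5 -25 0"

```text
time_s: 28.35
tool_pos: [0.5633, -0.1792, 0.2996]
ee_rot: [[0.988, 0.153, 0.009], [0.153, -0.988, -0.002], [0.008, 0.004, -1.0]]
contact_force: [-0.3, 0.2, 0.3]
finger_gap: 0.0006
```

arm_command:
  targets: "-3 5 0 0; -5 10 0 0; -7 15 0 0; -8 20 0 0; -8 20 0 0; -8 20 0 0; -8 20 0 0; -8 20 0 0"

```text
time_s: 29.35
tool_pos: [0.5138, -0.3864, 0.2951]
ee_rot: [[0.988, 0.155, 0.0], [0.155, -0.988, 0.001], [0.0, -0.001, -1.0]]
contact_force: [0.6, -0.6, 0.1]
finger_gap: 0.0005
```

```bash
python3 m.py; python3 - <<'E'
from h import *
import pickle
S0,T0=pickle.load(open("c2.pkl","rb")); S=cam("scene");T=cam("top")
# pointer/fin + front edge from top; bottles by template shift
def shift(c0,c1,box,rng):
    x0,y0,x1,y1=box;t=c0["color"][y0:y1,x0:x1]; X0,Y0,X1,Y1=rng
    r=cv2.matchTemplate(c1["color"][Y0:Y1,X0:X1],t,cv2.TM_CCOEFF_NORMED);_,v,_,p=cv2.minMaxLoc(r);return (p[0]+X0-x0,p[1]+Y0-y0),round(v,2)
print("bottles+block top view shift",shift(T0,T,(255,160,308,202),(180,140,330,220)))
d=np.array([-.148,.989,0]);X=plane(T0,(280,180),.08);print("expect for .12",proj(T,X+.12*d)[0]-[280,180])
for n,b in(("basket T",(110,140,160,205)),("cup T",(218,130,248,158)),("soap T",(175,138,202,168)),("disp T",(212,230,244,262)),("teat T",(278,215,316,255)),("funnel T",(274,122,308,153)),("brush T",(335,252,400,308))):
    print(n,shift(T0,T,b,(b[0]-8,b[1]-8,b[2]+8,b[3]+8)))
b=(382,160,432,250);print("basket S",shift(S0,S,b,(b[0]-8,b[1]-8,b[2]+8,b[3]+8)))
save(S,"end.png")
E
```

```text
577 202 273 [(239, 271), (242, 271), (245, 272), (248, 272), (251, 270)]
500 246 317 [(233, 314), (236, 315), (239, 316), (242, 317), (245, 314), (248, 290), (251, 271)]
0.104 [311.2 239.5]
0.115 [315.2 239. ]
0.12 [317.  238.8]
0.125 [318.8 238.6]
0.135 [322.4 238.2]
[ 0.51368603 -0.38668911  0.29525539] [-0.63605316 -0.42795226 -0.20041616]
bottles+block top view shift ((-43, 7), 0.92)
expect for .12 [-43.52261673   6.97918427]
basket T ((0, 0), 0.93)
cup T ((0, 0), 1.0)
soap T ((0, 0), 0.98)
disp T ((0, 0), 0.83)
teat T ((1, -1), 0.64)
funnel T ((0, 0), 1.0)
brush T ((8, 7), 0.38)
basket S ((0, 0), 0.98)
```

The carrier, bottles and basket check out. The teat case and brush are hidden or shaded in the top view, so I check them in the scene view and then hand in.

```bash
python3 - <<'E'
from h import *
import pickle
S0=pickle.load(open("c0.pkl","rb"))["scene"]; S=cam("scene")
for c in(S0,S):
    m=cv2.inRange(cv2.cvtColor(c["color"],cv2.COLOR_RGB2HSV),(105,120,40),(130,255,255))[185:245,200:280]
    ys,xs=np.nonzero(m);print("teat blue",xs.min()+200,xs.max()+200,ys.min()+185,ys.max()+185)
for n,b in(("brush",(152,176,202,206)),("warmer",(95,190,155,252)),("disp",(280,170,310,205))):
    x0,y0,x1,y1=b; r=cv2.matchTemplate(S["color"][y0-8:y1+8,x0-8:x1+8],S0["color"][y0:y1,x0:x1],cv2.TM_CCOEFF_NORMED);print(n,cv2.minMaxLoc(r)[1],np.array(cv2.minMaxLoc(r)[3])-8)
bot.hand_in()
E
```

```text
teat blue 220 250 198 222
teat blue 220 250 198 226
brush 0.9997206330299377 [0 0]
warmer 0.9997365474700928 [0 0]
disp 0.5374689698219299 [0 0]
the job is handed in; nothing more can be done
```

I hung the basket on the hook by its handle bar and let go. I then pushed the carrier out of the first stop and into the middle one, backed the tool off and handed in. The robot's clock was about 30 s, against the 69 s limit.

**Carrier and bottles:** the carrier's travel is 0.120 m by camera in both views and 0.1198 m by the tool. It held still under a 7 N nudge. Both bottles moved with the carrier in the top view and match their upright starting look.

**Basket and bystanders:** the basket stayed on the hook with no shift after release. The cup, soap, funnel, brush, warmer and dispenser show zero shift. The blue teat case has the same image outline, apart from 4 rows at its lower edge, probably where the bottle had covered it.

**Checks that were weak or disagreed:**
- **Push force:** the wrist read about 14 to 18 N before each detent gave way, against the stated 7 to 10 N. The carrier also first resisted about 16 mm before the stop.
- **Image matches:** the top-view matches for the teat case and brush failed, probably because the arm and its shadow were in the way. The scene-view match for the dispenser was poor (0.54), probably because a bottle now stands in front of it.
- **Final look:** the viewer's 12-picture limit was used up, so the closing checks were numeric only.

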